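Open the pen box and stand the ruler in its row

ROBOT

A 6-joint arm with a two-finger parallel gripper is mounted at the origin on the work surface. World frame = base frame: x ahead of the robot, y to its left, z up, the work surface at z = 0. Lengths are in m, angles in rad, forces in N, time in s.
With the tool pointing down it reaches from about 0.225 to 0.875 m from the base axis. Payload 3.4 kg.
Tool frame: the origin (TCP) lies at the very end of the fingers, on their centre line; the grasp point (between the pads) lies 19 mm behind it (manip.hold_point_z is the distance from the TCP to the grasp point, in m); z points along the fingers, x is the direction in which the jaws open and shut, and the axes are right-handed (so a half turn about z gives the same grasp; the last joint's range is limited). The gripper opens to 85 mm and grips with 20 to 120 N. Pads are 22 mm wide; open, the fingers measure 114 mm over their backs; the gripper's body (76 mm by 85 mm) begins 54 mm behind the grasp point. The pads swing forward as they close: fully open they stand 13 mm farther back than shut.
Start: joints at [1.063, 0.276, 1.505, -0, 1.361, -0.121], TCP at [0.217, 0.533, 0.231] pointing down, gripper open.
Joint ranges: [-2.89, 2.89], [-0.75, 2.08], [0.22, 2.7], [-1.18, 4.32], [0.11, 2.71], [-2.7, 2.7]. Speed limits (rad/s): [2.57, 2.57, 3.14, 3.14, 3.14, 3.14].

INTERFACE

Orientations are given as a unit quaternion [w, x, y, z].
In Python, from rig import telemetry, cams, manip, finder gives the robot as it stands. The module is installed in compiled form; this text tells all that it offers.
- The arm moves only by the tool carry_out, never from a script. Its argument "rows" is a list that holds one entry, the list of rows, each a list of 5 numbers: the gripper's target within -1 to 1 (fully open at 1, half-way at 0, shut at -1), then the shift along the world's x, y, z in cm, then the turn about the world's z in rad. A call has 1 to 12 rows; each row shifts and turns the commanded pose from where the row before left it; what a row does not reach is not made up. A row lasts 1/10 s, in which the tool goes at most 50 mm and 8.59 degrees, less where a joint would pass 70% of its speed; a pose out of reach is approached as far as the arm can. A call with a gripper value outside its range is refused whole. The fingers move at their own pace and stop on an object; "force" is the grip in N (left out, the last holds). Time passes only in rows, so rows that do not move let the fingers close. It gives the time, the measured TCP pose, the force and the opening at its end, in the units of the state.
- telemetry.get_state(): the state, without advancing time (a new reading comes with each control period).
- cams.get_image(name): name is "scene" or "top" or "wrist"; returns a dict with "image" (400x640x3 uint8, red, green, blue), "camera_matrix" (3x3 intrinsics, pixels), "k1" (the pictures are not rectified: a ray, as slopes to the right and down, at radius r is drawn at 1 + k1 r^2 times it, then the intrinsics apply), "eye" and "attitude" of the camera in the world. Camera axes: x right, y down, z forward; pixel columns grow to the right and rows downward; lengths in m; the calibration is good to about 2 mm. A picture is of the moment at which its call begins. There is no depth.
- manip.sign_off(): hands the job in, once; it reports no verdict.
Trained networks look in a picture, given as the dict that the camera call returned (one of the last four; its "shot" number tells which), for a name from the list of things; names that differ only in an ending like _2 or _b are one class to them, and where a whole thing is asked for, a point or a joint stands for the part that bears it (a point fixed in the world has none). Each returns a list of dicts, best first, with "confidence" (0 to 1); they miss things now and then, are a little off and sometimes report something else, mostly with a low value. They report only what shows in the picture. A call takes as long as a camera call. They do not tell look-alikes from the thing itself.
- finder.boxes_of(picture, thing): "xy" ([column, row] in pixels, amid what is visible of it).
The state is a dict: "clock": time; "qpos": joint angles; "qd": joint speeds; "effort": joint torques, N m; "position": TCP position; "ee_rot": TCP orientation; "contact_force": force on the tool from outside, world axes, zero at the start; "moment": the same for the moment, N m; "width": finger opening in m.
Only numpy, scipy, OpenCV 4.12 (cv2) and the standard library are available. Lean on these libraries where they do the work, as an engineer would, in place of code of your own. Each camera call takes 0.05 s, during which the arm holds its last target.

TASK

Lift the brass lid of the pen box gently, without flinging it, all the way back until it rests open on its stop. Then take the steel ruler block from the desk and ease it down, without dropping it, between the two middle pen cases in the box, so that they are nudged apart and it stands upright on the box floor like they do. Topple no case and leave the other things on the desk where they are.

Things in the scene. Friction and masses are not known exactly. Their poses are not given: they have to be found in the camera images.
- pen_box: Dark mahogany open-topped box, fixed to the desk, 124 (its x) x 132 (its y) x 72 mm high, walls and floor 6 mm thick (inside 112 x 120 mm, 66 mm deep). Origin: centre of its underside. Its x points from the front wall (towards the robot) to the hinged back wall, y along the row of cases (to the left seen from the front), z up. Turned up to 0.25 rad about z.
- lid (a joint): Angle of the flat brass lid about the hinge along the box's back upper edge: 0 = shut, grows as it opens up and back, 1.75 rad = resting on its stop. The lid is a plate 136 mm wide, reaching 127 mm from hinge to front edge, 4 mm thick, 0.35 kg; the hinge is nearly free, slightly damped: the lid falls shut if let go below about 1.5 rad and falls open beyond it.
- lid_handle (a point): Centre of the lid's brass T-shaped pull: a round crossbar parallel to the hinge (box y), 10 mm diameter, 36 mm long, on one central post of 8 mm diameter. With the lid shut it lies 99 mm in front of the hinge axis and 32 mm above it, i.e. 28 mm above the lid's top face. It turns with the lid. Held by its two ends, it can swivel between the fingers as the lid turns.
- lid_hinge (a point): Point on the hinge axis at the middle of the lid's back edge, 62 mm behind the box's centre and 72.5 mm above the desk. The hinge axis is the box's y.
- ruler: Steel ruler block with fine dark graduation lines, standing upright on a narrow long edge: 90 mm long (its x), 14 mm thick (its y), 58 mm high (z), the two long lower edges rounded at 3 mm, about 0.45 kg. Origin: centre of its underside. Starts on the desk to the left or right of the box. It is symmetrical: a half turn makes no difference.
- case_a: Aluminium pen case, one of four equal loose ones standing in a row in the box, a to d towards the box's +y. 100 mm long (box x), 24 mm thick at the foot (box y), 30 mm high; above 10 mm its sides slope in to 12 mm at the top. 0.08 kg. Origin: centre of its underside. An outer one.
- case_b: Aluminium pen case, one of four equal loose ones standing in a row in the box, a to d towards the box's +y. 100 mm long (box x), 24 mm thick at the foot (box y), 30 mm high; above 10 mm its sides slope in to 12 mm at the top. 0.08 kg. Origin: centre of its underside. A middle one: the gap b-c is about 9 mm at the foot, 21 mm at the top; each pair can slide out about 7 mm.
- case_c: Aluminium pen case, one of four equal loose ones standing in a row in the box, a to d towards the box's +y. 100 mm long (box x), 24 mm thick at the foot (box y), 30 mm high; above 10 mm its sides slope in to 12 mm at the top. 0.08 kg. Origin: centre of its underside. A middle one: the gap b-c is about 9 mm at the foot, 21 mm at the top; each pair can slide out about 7 mm.
- case_d: Aluminium pen case, one of four equal loose ones standing in a row in the box, a to d towards the box's +y. 100 mm long (box x), 24 mm thick at the foot (box y), 30 mm high; above 10 mm its sides slope in to 12 mm at the top. 0.08 kg. Origin: centre of its underside. An outer one.
- stapler: Bystander: nickel stapler, 140 x 36 x 45 mm, on the other side of the box from the ruler. Origin under its centre.
- paperweight: Bystander: round pewter paperweight, 72 mm diameter, 34 mm high. Origin under its centre.
- clip_dish: Bystander: white porcelain dish, 90 mm diameter, 28 mm high. Origin under its centre.
- pen_cup: Bystander: wooden cup, 74 mm diameter, 100 mm high, holding pens that reach 150 mm. Origin under its centre.
- note_block: Bystander: white note paper block, 76 x 76 x 35 mm. Origin under its centre.
- notebook: Bystander: blue cloth-bound notebook lying flat, 150 x 210 x 18 mm, behind the box. Origin under its centre.
Things that resemble listed ones, but are neither listed nor needed, are in the scene too. What is shaped like the pen_box but blue or purple is not meant. Of the things that look like the ruler, the larger one is meant.

How it is judged:
On the way, in this order (a step that is already met when the one before it is completed fails the run):
1. the lid rests open on its stop (value of joint lid above 1.68 rad), for 0.2 s.
2. the ruler block stands on the box floor between the two middle cases (value of joint lid above 1.68 rad and z of ruler in the frame of pen_box between 0.003 and 0.0085 m and angle between ruler's own z axis and vertical below 0.08 rad and y of ruler in the frame of pen_box between -0.012 and 0.012 m and x of ruler in the frame of pen_box between -0.015 and 0.015 m), for 0.1 s.
At the end, for the whole second after the job is handed in: Lid on its stop (over 1.68 rad), still; ruler at rest on the box floor (within 2.5 mm), upright within 0.08 rad, within 12 mm of the box's middle along the row and 15 mm across, between middle cases b and c; all cases on the floor on their own sides, upright within 0.12 rad (all of step 2 and angle between each of case_a, case_b, case_c, case_d's own z axis and vertical below 0.12 rad and z of each of case_a, case_b, case_c, case_d in the frame of pen_box below 0.0085 m and y of each of case_a, case_b in the frame of pen_box below 0 m and y of each of case_c, case_d in the frame of pen_box above 0 m and linear speed of ruler below 0.01 m/s and velocity of joint lid below 0.05 rad/s); the robot touches nothing.
It fails at once if the lid is flung (faster than 3 rad/s) (velocity of joint lid above 3 rad/s).
It fails at once if a pen case is toppled (tilt over 0.5 rad) (angle between any of case_a, case_b, case_c, case_d's own z axis and vertical above 0.5 rad).
It fails at once if the ruler block is dropped into the box (faster than 0.6 m/s inside it) (distance between ruler and pen_box below 0.07 m and linear speed of ruler above 0.6 m/s).
It fails at once if a bystander is pushed more than 30 mm (distance of any of stapler, paperweight, clip_dish, pen_cup, note_block, notebook from where it was at the start of the episode above 0.03 m).
It also fails if it takes over 58 s, if anything falls off the work surface, if the arm or the gripper's body presses on something with over 40 N, if the wrist force passes 120 N, or if a joint passes its speed limit or range.

## Working session

There is one attempt and no reset: what is moved stays moved. The work goes in short steps, Python scripts to look and compute and a tool call to move; the robot and the scene stay as the last step left them, time stands still between calls to the robot, and variables do not carry over. Pictures are saved under pics/ and viewed, and the job is handed in when it is done.

Besides the shell and the picture viewer there is one more tool, called by a JSON object that holds its "method" and its "body". carry_out: Moves the arm, as the interface text tells. Its arguments: {"type":"object","properties":{"rows":{"type":"array","items":{"type":"array","items":{"type":"array","items":{"type":"number"}}}},"force":{"type":"number"}},"required":["rows"]}

```bash
mkdir -p pics; cat > h.py <<'E'
import numpy as np, cv2
from scipy.spatial.transform import Rotation as R
from rig import telemetry, cams, manip, finder
def save(p,name): cv2.imwrite('pics/'+name,cv2.cvtColor(p['image'],cv2.COLOR_RGB2BGR))
def q(a):
    a=np.array(a,float)
    if a.shape==(3,3): return R.from_matrix(a)
    return R.from_quat([a[1],a[2],a[3],a[0]])
def ray(p,uv):
    K=np.array(p['camera_matrix']);k=p['k1']
    d=(np.array(uv,float)-K[:2,2])/[K[0,0],K[1,1]]
    s=d.copy()
    for _ in range(20): s=d/(1+k*(s@s))
    return np.array(p['eye']),q(p['attitude']).apply([s[0],s[1],1.])
def atz(p,uv,z):
    e,d=ray(p,uv); return e+d*(z-e[2])/d[2]
def proj(p,X):
    c=q(p['attitude']).inv().apply(np.array(X,float)-np.array(p['eye']))
    s=c[...,:2]/c[...,2:]; r2=(s**2).sum(-1,keepdims=True)
    K=np.array(p['camera_matrix']); return s*(1+p['k1']*r2)*[K[0,0],K[1,1]]+K[:2,2]
E
python3 - <<'E'
from h import *
for n in ['scene','top','wrist']:
    p=cams.get_image(n); save(p,n+'0.png'); print(n,p['eye'],p['attitude'],p['k1'],np.array(p['camera_matrix']).tolist())
    for t in ['pen_box','lid_handle','ruler','stapler','pen_cup','notebook','paperweight','clip_dish','note_block']:
        print(t,[(np.round(b['xy']).tolist(),round(b['confidence'],2)) for b in finder.boxes_of(p,t)])
print(telemetry.get_state())
E
```

```text
scene [ 0.90575833 -0.7594105   1.04528019] [-0.36704691  0.89745747  0.22991545 -0.0835796 ] 0.011261681868692665 [[478.08766541378253, 0.0, 319.8075766743449], [0.0, 478.08766541378253, 198.80565856849861], [0.0, 0.0, 1.0]]
pen_box [([140.0, 272.0], 0.86), ([320.0, 215.0], 0.77), ([327.0, 142.0], 0.66)]
lid_handle [([140.0, 263.0], 0.85), ([324.0, 134.0], 0.74)]
ruler [([282.0, 311.0], 0.85), ([330.0, 328.0], 0.61)]
stapler [([370.0, 180.0], 0.81)]
pen_cup [([410.0, 152.0], 0.94)]
notebook [([404.0, 282.0], 0.73)]
paperweight [([298.0, 184.0], 0.91), ([322.0, 214.0], 0.26)]
clip_dish [([232.0, 259.0], 0.63)]
note_block [([422.0, 198.0], 0.82), ([322.0, 214.0], 0.2)]
top [0.27435428 0.06716155 1.3776949 ] [-0.05306264  0.71247287 -0.69583362  0.07336442] -0.07765742498885629 [[380.5303039580203, 0.0, 321.3419538751803], [0.0, 380.5303039580203, 200.27866567315246], [0.0, 0.0, 1.0]]
pen_box [([424.0, 296.0], 0.97), ([315.0, 206.0], 0.73), ([225.0, 246.0], 0.67), ([311.0, 207.0], 0.62)]
lid_handle [([424.0, 296.0], 0.97), ([225.0, 246.0], 0.88), ([314.0, 207.0], 0.87)]
ruler [([407.0,
[... 658 characters left out ...]
te_block []
{'clock': 1.5, 'qpos': array([ 1.06299545e+00,  2.75933336e-01,  1.50491594e+00,  2.91851654e-06,
        1.36067963e+00, -1.20985159e-01]), 'qd': array([ 6.44390548e-04,  1.55978999e-04, -8.19972936e-05,  9.63239060e-04,
       -8.90290036e-04,  1.15731091e-03]), 'effort': array([-3.59463293e-04, -4.16656816e+01, -2.46095252e+01, -1.81383020e-04,
        3.89608049e-04,  2.04607505e-05]), 'position': array([0.21692719, 0.53254881, 0.23130262]), 'ee_rot': array([-1.57348168e-05,  8.29831876e-01,  5.58013492e-01,  2.77541068e-05]), 'contact_force': array([ 0.0208442 , -0.00545173,  0.11589628]), 'moment': array([ 0.00106482,  0.05572825, -0.00987167]), 'width': 0.0854676475761198}
```

View pics/scene0.png

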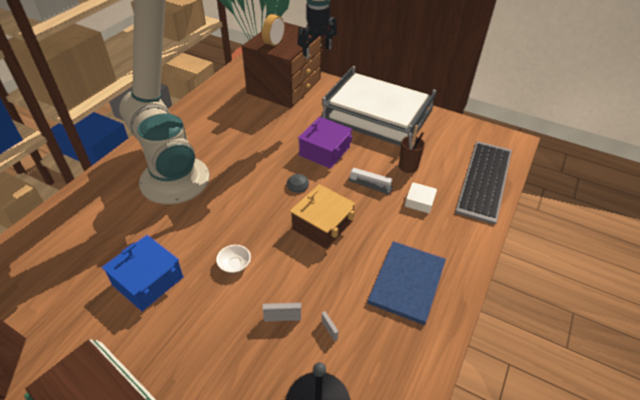

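View pics/top0.png

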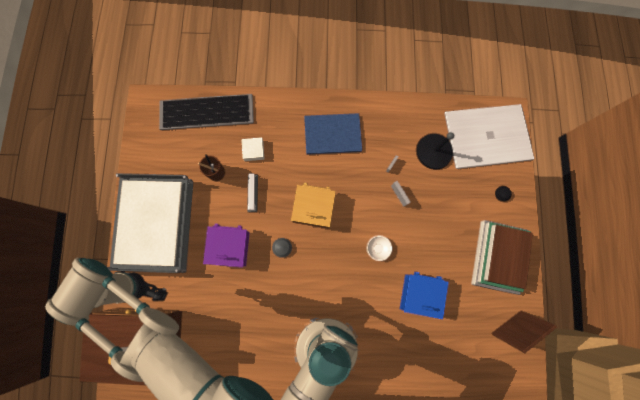

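Candidates. Box: brass lid at top (315,206), with the blue one (424,296) and purple one (225,246) as look-alikes. Ruler: the larger one at top (401,193) / scene (282,311), the smaller at top (393,164) / scene (330,326). I choose the brass-lidded box and the larger ruler, and check them in close crops.

```bash
python3 - <<'E'
import cv2,numpy as np
a=cv2.imread('pics/top0.png');b=cv2.imread('pics/scene0.png')
c1=cv2.resize(a[145:245,285:425],None,fx=5,fy=5,interpolation=cv2.INTER_CUBIC)
cv2.imwrite('pics/c1.png',c1)
c2=cv2.resize(b[170:350,250:390],None,fx=3.2,fy=3.2,interpolation=cv2.INTER_CUBIC)
cv2.imwrite('pics/c2.png',c2)
E
```

```text
(no output)
```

View pics/c1.png

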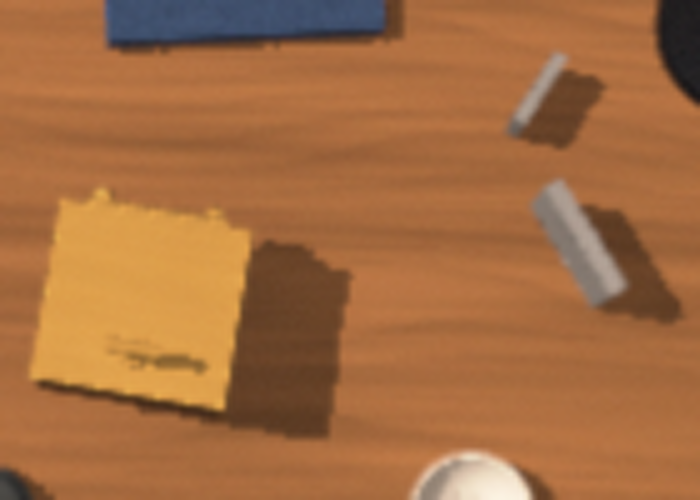

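View pics/c2.png

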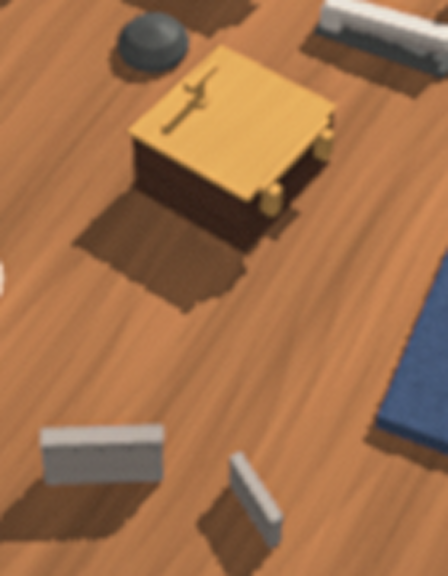

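```bash
cat > fit.py <<'E'
from h import *
from scipy.optimize import least_squares
T=cams.get_image('top');S=cams.get_image('scene')
ct=lambda c:(np.array(c)+.5)/5-.5+[285,145]
cs=lambda c:(np.array(c)+.5)/3.2-.5+[250,170]
def fit(X,ut,us,x0,it=None,is_=None):
    X=np.array(X,float)
    def W(v):
        Y=R.from_euler('z',v[2]).apply(X); Y[:,:2]+=v[:2]; return Y
    def r(v,which=3):
        o=[]
        Y=W(v)
        if which&1: o.append((proj(T,Y)[it]-ut).ravel())
        if which&2: o.append((proj(S,Y)[is_]-us).ravel())
        return np.concatenate(o)
    for w in (1,2,3):
        s=least_squares(r,x0,args=(w,)); print(w,np.round(s.x,4),np.round(s.fun,2))
    return s.x
# lid: hinge at x=+.062 ; top corners BL BR FR FL (L=+y)
z=.0765
fit([[.062,.068,z],[.062,-.068,z],[-.065,-.068,z],[-.065,.068,z]],ct([[62,200],[251,232],[224,412],[32,380]]),cs([[335,107],[247,196],[132,130],[221,47]]),[.3,.05,0],[0,1,2,3],[0,1,2,3])
z=.058
X=[[.045,.007,z],[.045,-.007,z],[-.045,-.007,z],[-.045,.007,z]]
fit(X,ct([[533,203],[563,180],[627,288],[598,306]]),cs([[163,425],[163,442],[41,446],[40,430]]),[.3,-.2,.5],[0,1,2,3],[0,1,2,3])
for n in ['blue','ruler']:pass
print(atz(T,ct([600,255])/1,0), atz(T,(381,246),.028), atz(T,(282,250),.034),atz(T,(251,193),.045),atz(T,(393,164),.03))
E
python3 fit.py
```

```text
1 [ 0.4922  0.0602 -0.1367] [-0.2   0.26  0.39  0.08  0.24 -0.2  -0.42 -0.13]
2 [ 0.4976  0.057  -0.1415] [ 0.92 -0.62  0.14  0.99 -1.27  0.25  0.24 -0.97]
3 [ 0.4951  0.059  -0.139 ] [ 0.23 -0.59  0.79 -0.69  0.56 -1.01 -0.07 -1.02  0.42 -1.43 -0.25  0.14
 -1.65 -0.47 -0.25 -1.66]
1 [ 0.5461 -0.2512  0.5435] [ 1.2  -1.56 -1.53  1.17 -1.1   1.04  1.42 -0.64]
2 [ 0.5548 -0.2594  0.5481] [-0.11  0.06  0.05 -0.09 -0.21  0.11  0.28 -0.08]
3 [ 0.5519 -0.2565  0.5459] [ 2.62 -3.05 -0.12 -0.33  0.35 -0.53  2.88 -2.2  -0.56 -1.35 -0.42 -1.53
 -0.59 -1.42 -0.08 -1.58]
[ 0.55014122 -0.28004376  0.        ] [ 0.35951415 -0.1848693   0.028     ] [0.33741979 0.16513692 0.034     ] [0.53576833 0.28241243 0.045     ] [ 0.66211554 -0.23138312  0.03      ]
```

The crops confirm both choices: the brass box has its T-handle toward the robot, and the larger ruler stands to its right. Next I move above the lid for a wrist view.

{"method": "carry_out", "body": {"rows": [[[1, 1.86, -3.9, 0.6, 0.02], [1, 1.86, -3.9, 0.6, 0.02], [1, 1.86, -3.9, 0.6, 0.02], [1, 1.86, -3.9, 0.6, 0.02], [1, 1.86, -3.9, 0.6, 0.02], [1, 1.86, -3.9, 0.6, 0.02], [1, 1.86, -3.9, 0.6, 0.02], [1, 1.86, -3.9, 0.6, 0.02], [1, 1.86, -3.9, 0.6, 0.02], [1, 1.86, -3.9, 0.6, 0.02], [1, 1.86, -3.9, 0.6, 0.02], [1, 1.8, -3.9, 0.4, 0.03]]]}}

```text
clock: 2.8
position: [0.4402, 0.0628, 0.3021]
ee_rot: [0.0, 0.754, 0.657, 0.001]
contact_force: [1.4, 0.4, 0.0]
width: 0.0856
```

```bash
python3 - <<'E'
from h import *
s=telemetry.get_state();print(s['clock'],s['position'],s['ee_rot'],s['qpos'],s['qd'])
p=cams.get_image('wrist'); save(p,'w1.png'); print(p['eye'],q(p['attitude']).as_matrix()[:,2])
import json
json.dump({k:np.array(p[k]).tolist() for k in ['camera_matrix','k1','eye','attitude']},open('w1.json','w'))
for t in ['pen_box','lid_handle']:print(t,finder.boxes_of(p,t))
E
```

```text
2.8 [0.44021162 0.06283057 0.30206673] [4.18977485e-04 7.53509095e-01 6.57436984e-01 6.93659204e-04] [-1.51928460e-02  3.97136458e-02  1.62454777e+00  3.06268798e-04
  1.47573943e+00 -1.45004675e+00] [-0.90799793  0.15861045 -0.25487712  0.005233    0.09668908 -1.20217266]
[0.36905955 0.07277138 0.44491123] [ 0.28157197 -0.03813967 -0.95878183]
pen_box [{'xy': [322.1, 204.9], 'confidence': 0.93}, {'xy': [568.9, 50.9], 'confidence': 0.92}, {'xy': [13.7, 29.4], 'confidence': 0.59}]
lid_handle [{'xy': [584.2, 55.0], 'confidence': 0.74}, {'xy': [323.4, 205.3], 'confidence': 0.68}]
```

View pics/w1.png

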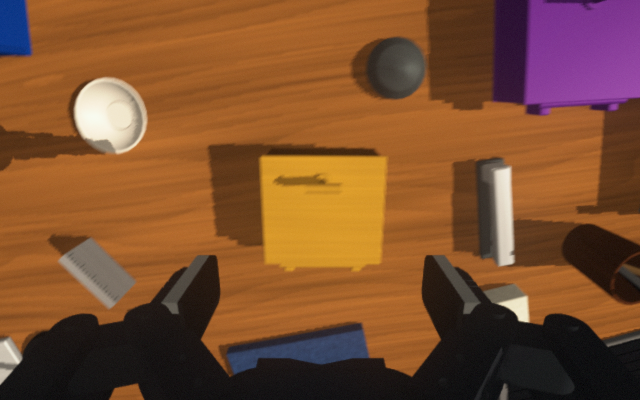

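Wrist view: brass lid at (260-387, 153-268), handle near (308,180), ruler at (97,272). The arm was still settling, so I take the picture again and fit.

```bash
python3 - <<'E'
from h import *
p=cams.get_image('wrist');p=cams.get_image('wrist'); save(p,'w2.png')
import json
json.dump({k:np.array(p[k]).tolist() for k in ['camera_matrix','k1','eye','attitude']},open('w2.json','w'))
s=telemetry.get_state();print(s['clock'],s['position'],s['qd'],s['ee_rot'])
a=cv2.imread('pics/w2.png')
cv2.imwrite('pics/w2c.png',cv2.resize(a[140:280,250:400],None,fx=4,fy=4,interpolation=cv2.INTER_CUBIC))
cv2.imwrite('pics/w2r.png',cv2.resize(a[225:315,40:150],None,fx=5,fy=5,interpolation=cv2.INTER_CUBIC))
E
```

```text
3.05 [0.43914148 0.06474978 0.30114999] [ 0.03282211 -0.00654666  0.00950272  0.00010134 -0.00045832 -0.00086454] [-6.07178000e-04  7.54126050e-01  6.56729420e-01 -2.72884636e-05]
```

View pics/w2c.png

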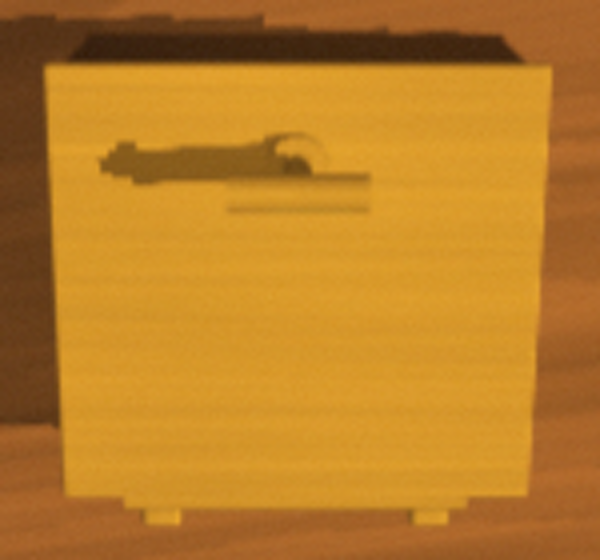

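View pics/w2r.png

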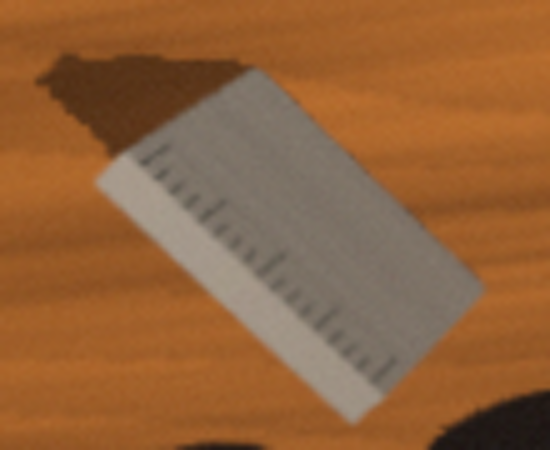

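```bash
python3 - <<'E'
from h import *
import json
from scipy.optimize import least_squares
p=json.load(open('w2.json'))
def fit(X,u,x0):
    X=np.array(X,float)
    def f(v):
        Y=R.from_euler('z',v[2]).apply(X); Y[:,:2]+=v[:2]; return (proj(p,Y)-u).ravel()
    s=least_squares(f,x0);print(np.round(s.x,4),np.round(s.fun,2));return s.x
c=lambda a:(np.array(a)+.5)/4-.5+[250,140]
r=lambda a:(np.array(a)+.5)/5-.5+[40,225]
z=.0765
b=fit([[-.065,-.068,z],[-.065,.068,z],[.062,.068,z],[.062,-.068,z],[-.037,0,.1045]],c([[45,65],[552,65],[528,496],[65,496],[298,194]]),[.5,.06,-.14])
for zz in (.1045,): print('handle px',atz(p,c([298,194]),zz))
print('handle model',b[0]-.037*np.cos(b[2]),b[1]-.037*np.sin(b[2]))
for i in(-1,):
  X=[[-.045,.007,.058],[-.045,-.007,.058],[.045,-.007,.058],[.045,.007,.058],[-.045,.0062,.001],[.045,.0062,.001]]
  fit(X,r([[127,155],[96,183],[352,423],[383,395],[258,68],[485,290]]),[.55,-.25,.55])
s=telemetry.get_state()
d=q(s['ee_rot']).as_matrix()[:,0];print('toolx yaw',np.arctan2(d[1],d[0]))
E
```

```text
[ 0.4958  0.0603 -0.1406] [-0.54 -0.01  0.3   0.07  0.22  0.05 -0.24  0.06  0.24 -0.08]
handle px [0.45917855 0.06524434 0.1045    ]
handle model 0.4591251286137603 0.06549890896393364
[ 0.5543 -0.2564  0.5393] [-0.38 -0.53 -0.52 -0.03 -0.03  0.5   0.36  0.59  0.06 -0.3   0.54 -0.13]
toolx yaw 1.43294718898068
```

{"method": "carry_out", "body": {"rows": [[[1, 1.0, 0.04, -3, 0], [1, 0.96, 0.04, -3.6, 0], [1, 0, 0, -4, 0], [1, 0, 0, -4, 0], [0.3, 0, 0, -3.5, 0], [0.3, 0, 0, -2.5, 0], [0.2, 0, 0, -1.0, 0], [0.2, 0, 0, 0, 0], [0.2, 0, 0, 0, 0]]], "force": 35}}

```text
clock: 3.95
position: [0.4599, 0.066, 0.0863]
ee_rot: [0.001, 0.753, 0.658, 0.001]
contact_force: [0.6, -0.3, -0.3]
width: 0.0513
```

```bash
python3 - <<'E'
from h import *
s=telemetry.get_state();print(s['clock'],s['position'],s['width'],s['contact_force'],manip.hold_point_z)
p=cams.get_image('wrist'); save(p,'w3.png')
E
```

```text
3.95 [0.45989595 0.06604638 0.08632548] 0.05130464880558046 [ 0.5714803  -0.27798344 -0.27111112] 0.0187
```

View pics/w3.png

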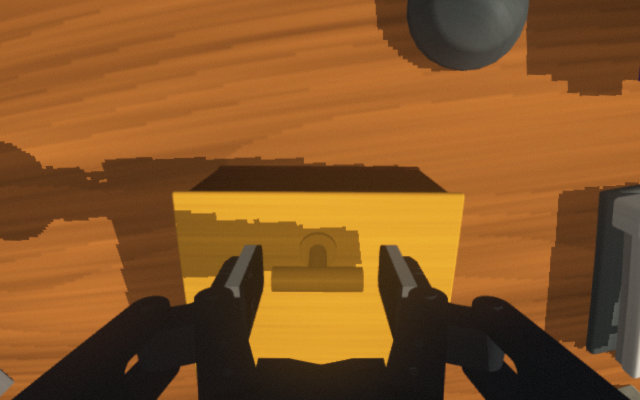

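The bar (272-363, row 279) lies centred between the pads (261 and 380). Closing.

{"method": "carry_out", "body": {"rows": [[[-0.3, 0, 0, 0, 0], [-0.3, 0, 0, 0, 0], [-0.3, 0, 0, 0, 0], [-0.3, 0, 0, 0, 0]]], "force": 35}}

```text
clock: 4.4
position: [0.4602, 0.0646, 0.087]
ee_rot: [0.002, 0.754, 0.657, 0.001]
contact_force: [0.1, -2.6, 5.1]
width: 0.0347
```

```bash
python3 - <<'E'
from h import *
s=telemetry.get_state();print(s['clock'],s['position'],s['width'],s['contact_force'])
# arc in box x/z from hinge
r=np.hypot(.099,.032);f=np.arctan2(.032,.099)
c,sn=np.cos(-.1406),np.sin(-.1406)
th=np.concatenate([[0],np.linspace(0,1.72,31)**1])
th=np.concatenate([np.array([0,.01,.03]),np.linspace(.03,1.70,32)[1:],[1.72]])
X=-r*np.cos(th+f);Z=r*np.sin(th+f)
P=np.c_[X*c,X*sn,Z]*100
P=np.round(P-P[0],2);D=np.diff(P,axis=0)
print(len(D))
for i in range(0,len(D),12): print([[-.3]+[float(round(v,2)) for v in d]+[0] for d in D[i:i+12]])
E
```

```text
4.4 [0.46016286 0.06461153 0.08703582] 0.03467334917530679 [ 0.10346681 -2.63467939  5.05643246]
34
[[-0.3, 0.03, -0.0, 0.1, 0], [-0.3, 0.07, -0.01, 0.2, 0], [-0.3, 0.2, -0.03, 0.52, 0], [-0.3, 0.23, -0.03, 0.51, 0], [-0.3, 0.25, -0.04, 0.5, 0], [-0.3, 0.28, -0.04, 0.48, 0], [-0.3, 0.31, -0.04, 0.47, 0], [-0.3, 0.33, -0.05, 0.45, 0], [-0.3, 0.36, -0.05, 0.43, 0], [-0.3, 0.37, -0.05, 0.41, 0], [-0.3, 0.4, -0.06, 0.39, 0], [-0.3, 0.42, -0.06, 0.37, 0]]
[[-0.3, 0.44, -0.06, 0.34, 0], [-0.3, 0.45, -0.07, 0.32, 0], [-0.3, 0.47, -0.06, 0.3, 0], [-0.3, 0.49, -0.07, 0.27, 0], [-0.3, 0.5, -0.07, 0.24, 0], [-0.3, 0.51, -0.08, 0.21, 0], [-0.3, 0.53, -0.07, 0.19, 0], [-0.3, 0.53, -0.07, 0.16, 0], [-0.3, 0.54, -0.08, 0.13, 0], [-0.3, 0.55, -0.08, 0.1, 0], [-0.3, 0.55, -0.08, 0.07, 0], [-0.3, 0.55, -0.07, 0.03, 0]]
[[-0.3, 0.55, -0.08, 0.01, 0], [-0.3, 0.56, -0.08, -0.02, 0], [-0.3, 0.55, -0.08, -0.05, 0], [-0.3, 0.55, -0.08, -0.08, 0], [-0.3, 0.54, -0.07, -0.11, 0], [-0.3, 0.54, -0.08, -0.14, 0], [-0.3, 0.53, -0.08, -0.17, 0], [-0.3, 0.52, -0.07, -0.2, 0], [-0.3, 0.51, -0.07, -0.22, 0], [-0.3, 0.18, -0.03, -0.1, 0]]
```

{"method": "carry_out", "body": {"rows": [[[-0.5, 0.03, 0, 0.1, 0], [-0.5, 0.07, -0.01, 0.2, 0], [-0.5, 0.2, -0.03, 0.52, 0], [-0.5, 0.23, -0.03, 0.51, 0], [-0.5, 0.25, -0.04, 0.5, 0], [-0.5, 0.28, -0.04, 0.48, 0], [-0.5, 0.31, -0.04, 0.47, 0], [-0.5, 0.33, -0.05, 0.45, 0], [-0.5, 0.36, -0.05, 0.43, 0], [-0.5, 0.37, -0.05, 0.41, 0], [-0.5, 0.4, -0.06, 0.39, 0], [-0.5, 0.42, -0.06, 0.37, 0]]]}}

```text
clock: 5.6
position: [0.4897, 0.0605, 0.1334]
ee_rot: [-0.001, 0.754, 0.657, -0.002]
contact_force: [-2.1, -5.2, -4.3]
width: 0.0347
```

```bash
python3 - <<'E'
from h import *
s=telemetry.get_state();print(s['clock'],s['position'],s['width'],s['contact_force'])
p=cams.get_image('wrist'); save(p,'w4.png')
E
```

```text
5.6 [0.48974758 0.06047052 0.13339026] 0.03471525040574074 [-2.14538409 -5.23999851 -4.25779029]
```

View pics/w4.png

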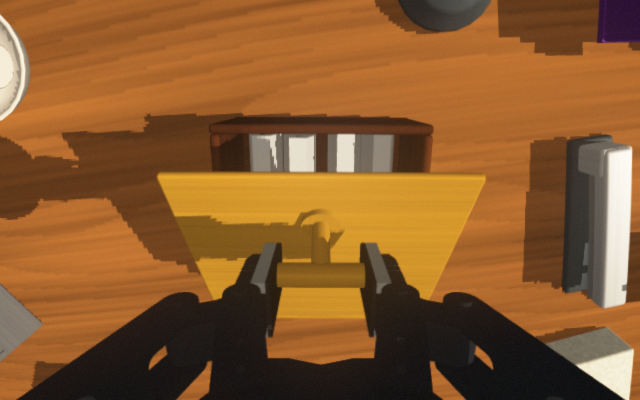

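The lid is opening. The bar is held at (320,275) and the four cases show at (250-395,150). Continuing along the arc.

{"method": "carry_out", "body": {"rows": [[[-0.5, 0.44, -0.06, 0.34, 0], [-0.5, 0.45, -0.07, 0.32, 0], [-0.5, 0.47, -0.06, 0.3, 0], [-0.5, 0.49, -0.07, 0.27, 0], [-0.5, 0.5, -0.07, 0.24, 0], [-0.5, 0.51, -0.08, 0.21, 0], [-0.5, 0.53, -0.07, 0.19, 0], [-0.5, 0.53, -0.07, 0.16, 0], [-0.5, 0.54, -0.08, 0.13, 0], [-0.5, 0.55, -0.08, 0.1, 0], [-0.5, 0.55, -0.08, 0.07, 0], [-0.5, 0.55, -0.07, 0.03, 0]]]}}

```text
clock: 6.85
position: [0.5512, 0.0517, 0.1584]
ee_rot: [-0.001, 0.754, 0.657, -0.001]
contact_force: [-3.3, -4.8, 5.9]
width: 0.0348
```

{"method": "carry_out", "body": {"rows": [[[-0.5, 0.55, -0.08, 0.01, 0], [-0.5, 0.56, -0.08, -0.02, 0], [-0.5, 0.55, -0.08, -0.05, 0], [-0.5, 0.55, -0.08, -0.08, 0], [-0.5, 0.54, -0.07, -0.11, 0], [-0.5, 0.54, -0.08, -0.14, 0], [-0.5, 0.53, -0.08, -0.17, 0], [-0.5, 0.52, -0.07, -0.2, 0], [-0.5, 0.51, -0.07, -0.22, 0], [-0.5, 0.18, -0.03, -0.1, 0], [-0.5, 0, 0, 0, 0]]]}}

```text
clock: 7.95
position: [0.6046, 0.0442, 0.1484]
ee_rot: [0.001, 0.754, 0.657, 0.001]
contact_force: [-0.1, -5.3, 5.6]
width: 0.0347
```

```bash
python3 - <<'E'
from h import *
s=telemetry.get_state();print(s['clock'],s['position'],s['width'],s['contact_force'])
p=cams.get_image('wrist'); save(p,'w5.png')
p=cams.get_image('scene'); save(p,'s5.png')
E
```

```text
7.95 [0.60460153 0.0442196  0.14838401] 0.03470876090548217 [-0.08195625 -5.29699549  5.55894355]
```

View pics/w5.png

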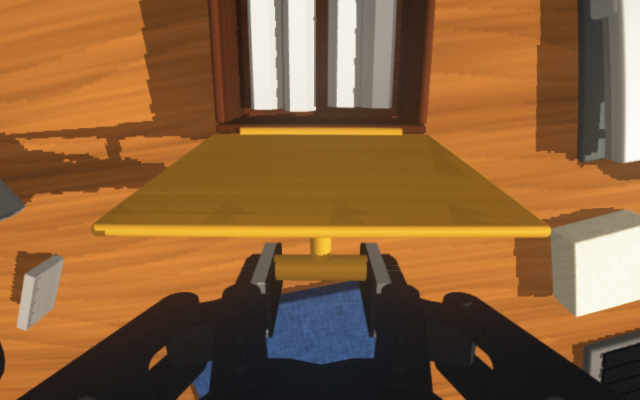

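View pics/s5.png

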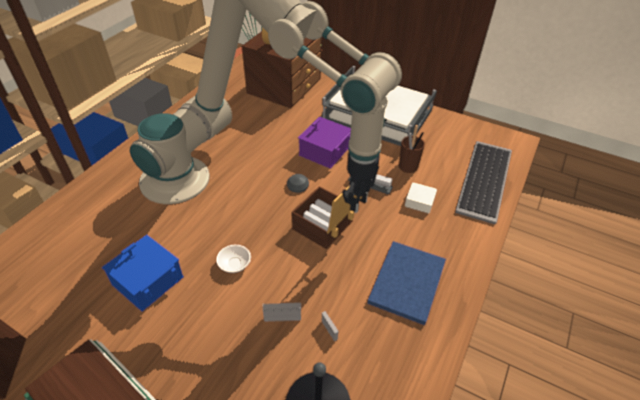

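The lid is past vertical. A small final push, then release and rise.

{"method": "carry_out", "body": {"rows": [[[-0.5, 0.2, -0.03, -0.06, 0], [-0.5, 0, 0, 0, 0], [0.2, 0, 0, 0, 0], [0.2, 0, 0, 0, 0], [0.2, 0, 0, 0, 0], [0.2, 0, 0, 0, 0], [0.2, 0, 0, 1, 0], [0.2, 0, 0, 3, 0], [0.2, 0, 0, 4, 0], [0.2, 0, 0, 4, 0], [0.2, 0, 0, 2, 0]]]}}

```text
clock: 9.15
position: [0.6064, 0.0448, 0.2908]
ee_rot: [0.002, 0.754, 0.657, 0.003]
contact_force: [0.7, -0.3, -0.2]
width: 0.0513
```

```bash
python3 - <<'E'
from h import *
s=telemetry.get_state();print(s['clock'],s['position'],s['width'],s['contact_force'])
p=cams.get_image('wrist'); save(p,'w6.png')
p=cams.get_image('scene'); save(p,'s6.png')
a=cv2.imread('pics/s6.png');cv2.imwrite('pics/s6c.png',cv2.resize(a[130:260,270:420],None,fx=4,fy=4,interpolation=cv2.INTER_CUBIC))
c,sn=np.cos(-.1406),np.sin(-.1406)
for th in (1.65,1.7,1.75): # lid front corners (top face)
    for y in(.068,-.068):
        x=.062-.127*np.cos(th)+.004*np.sin(th)*0; z=.0725+.127*np.sin(th)
        u=proj(p,[.4958+c*x-sn*y,.0603+sn*x+c*y,z]); print(th,y,u,(u-[270,130]+.5)*4)
E
```

```text
9.15 [0.60639753 0.04483931 0.29079475] 0.051290075775614674 [ 0.66018119 -0.34519854 -0.18802373]
1.65 0.068 [361.75363525 170.78658661] [369.014541   165.14634646]
1.65 -0.068 [331.78730801 200.38152507] [249.14923202 283.52610026]
1.7 0.068 [363.75834589 171.96493211] [377.03338357 169.85972842]
1.7 -0.068 [333.87091201 201.68958895] [257.48364804 288.75835581]
1.75 0.068 [365.74598935 173.22920322] [384.9839574  174.91681287]
1.75 -0.068 [335.94273697 203.08354333] [265.77094789 294.33417333]
```

View pics/s6c.png

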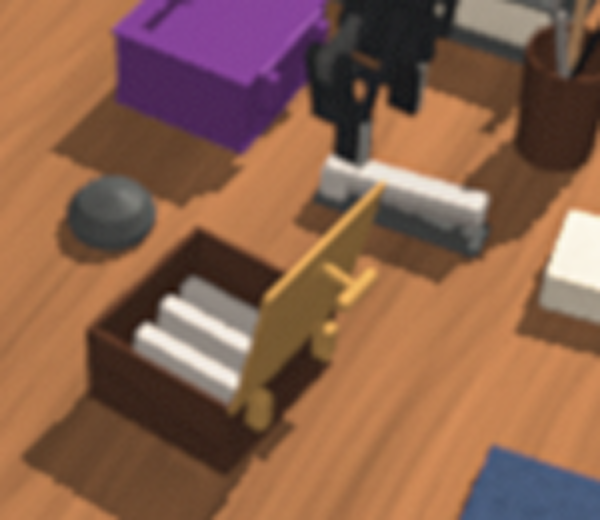

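View pics/w6.png

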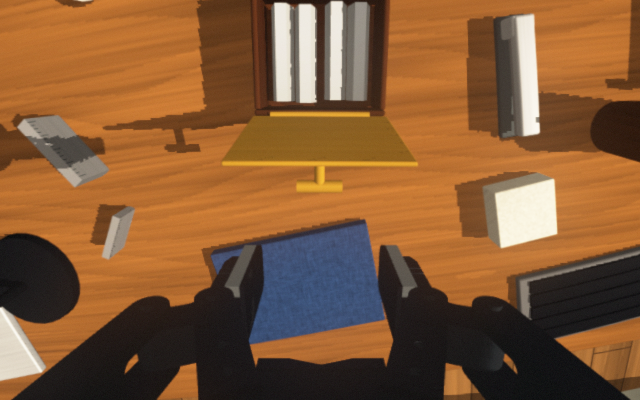

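The lid rests at its stop; its front edge matches the 1.75 rad projection. Next, hover over the ruler.

{"method": "carry_out", "body": {"rows": [[[0.2, -0.6, -3.7, 0, 0.085], [0.2, -0.6, -3.7, 0, 0.085], [0.2, -0.6, -3.7, 0, 0.085], [0.2, -0.6, -3.7, -0.5, 0.085], [0.2, -0.7, -3.8, -0.5, 0.085], [0.2, -0.7, -3.8, -1, 0.085], [0.2, -0.7, -3.8, -1, 0.085], [0.2, -0.7, -3.8, -1, 0.085], [0.2, 0, 0, 0, 0], [0.2, 0, 0, 0, 0]]]}}

```text
clock: 10.25
position: [0.5522, -0.2555, 0.2443]
ee_rot: [-0.002, 0.493, 0.87, 0.0]
contact_force: [0.5, 0.2, -0.6]
width: 0.0515
```

```bash
python3 - <<'E'
from h import *
import json
s=telemetry.get_state();print(s['clock'],s['position'],s['qpos'])
d=q(s['ee_rot']).as_matrix()[:,0];print('toolx yaw',np.arctan2(d[1],d[0]))
p=cams.get_image('wrist'); save(p,'w7.png')
json.dump({k:np.array(p[k]).tolist() for k in ['camera_matrix','k1','eye','attitude']},open('w7.json','w'))
E
```

```text
10.25 [ 0.55215933 -0.25554282  0.24429124] [-5.48278211e-01  3.21751596e-01  1.40579389e+00  8.59289610e-04
  1.41738979e+00 -2.65980400e+00]
toolx yaw 2.111391732131136
```

View pics/w7.png

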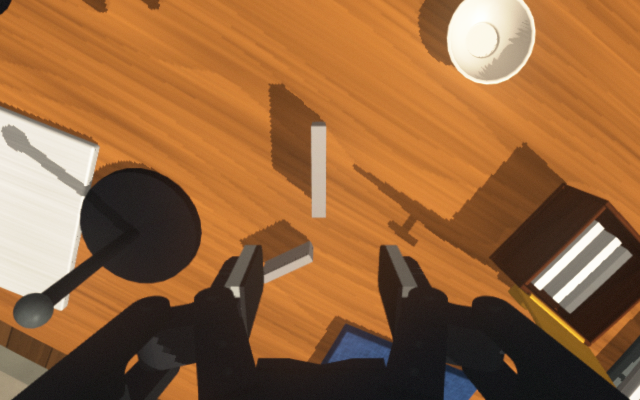

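```bash
python3 - <<'E'
import cv2
a=cv2.imread('pics/w7.png');cv2.imwrite('pics/w7c.png',cv2.resize(a[110:230,260:350],None,fx=5,fy=5,interpolation=cv2.INTER_CUBIC))
E
```

```text
(no output)
```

View pics/w7c.png

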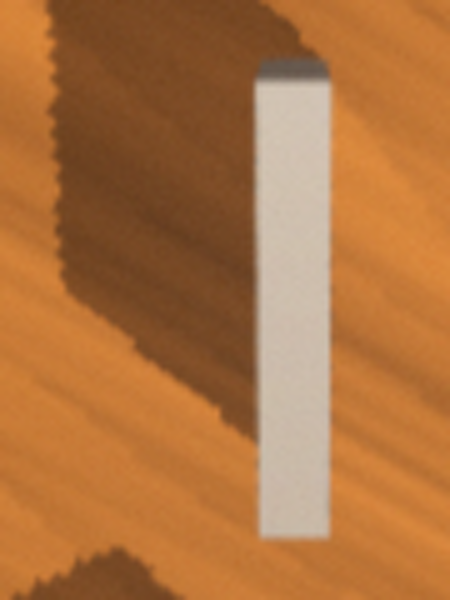

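```bash
python3 - <<'E'
from h import *
import json
from scipy.optimize import least_squares
p=json.load(open('w7.json'))
X=np.array([[-.045,-.007,.058],[-.045,.007,.058],[.045,.007,.058],[.045,-.007,.058]])
u=(np.array([[255,80],[330,80],[330,538],[260,538]])+.5)/5-.5+[260,110]
def f(v):
    Y=R.from_euler('z',v[2]).apply(X); Y[:,:2]+=v[:2]; return (proj(p,Y)-u).ravel()
s=least_squares(f,[.55,-.25,.54]);print(np.round(s.x,4),np.round(s.fun,2))
t=telemetry.get_state()['position'];print(t,(s.x[:2]-t[:2])*100,(.036-t[2])*100)
E
```

```text
[ 0.554  -0.256   0.5438] [-0.01  0.21  0.02  0.15 -0.02 -0.24  0.01 -0.18]
[ 0.55264748 -0.25477745  0.2449822 ] [ 0.13769851 -0.12558995] -20.89821957211161
```

{"method": "carry_out", "body": {"rows": [[[0.2, 0.14, -0.12, -3, 0], [0.2, 0, 0, -4, 0], [0.2, 0, 0, -4, 0], [0.2, 0, 0, -4, 0], [0.2, 0, 0, -3, 0], [0.2, 0, 0, -2, 0], [0.2, 0, 0, -0.8, 0], [0.2, 0, 0, 0, 0], [0.2, 0, 0, 0, 0]]]}}

```text
clock: 11.2
position: [0.5555, -0.2564, 0.039]
ee_rot: [0.001, 0.491, 0.871, 0.0]
contact_force: [-0.5, 0.1, 0.2]
width: 0.0515
```

```bash
python3 - <<'E'
from h import *
s=telemetry.get_state();print(s['clock'],s['position'],s['qpos'],s['contact_force'])
p=cams.get_image('wrist'); save(p,'w8.png')
E
```

```text
11.2 [ 0.55549463 -0.25638389  0.03901702] [-5.46195545e-01  4.88157485e-01  1.68843726e+00  2.15138255e-04
  9.62941044e-01 -2.66108441e+00] [-0.54556009  0.11151947  0.18883718]
```

View pics/w8.png

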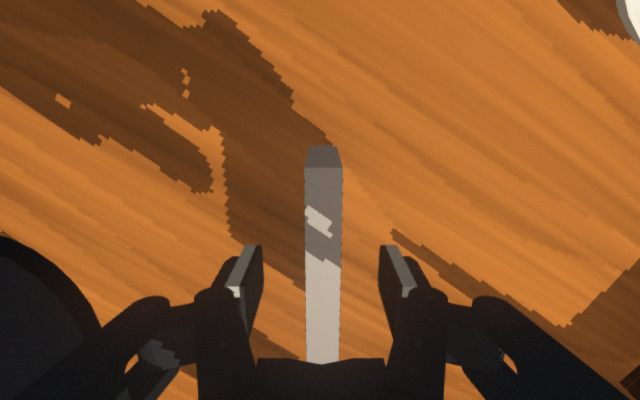

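The ruler (305-342) is centred between the pads. Closing.

{"method": "carry_out", "body": {"rows": [[[-1, 0, 0, -0.2, 0], [-1, 0, 0, 0, 0], [-1, 0, 0, 0, 0], [-1, 0, 0, 0, 0], [-1, 0, 0, 0, 0], [-1, 0, 0, 0, 0]]], "force": 80}}

```text
clock: 11.85
position: [0.5547, -0.2566, 0.0367]
ee_rot: [0.0, 0.492, 0.871, 0.0]
contact_force: [-1.0, 0.9, 5.3]
width: 0.0121
```

```bash
python3 - <<'E'
from h import *
s=telemetry.get_state();print(s['clock'],s['position'],s['width'],s['contact_force'],s['qpos'])
E
```

```text
11.85 [ 0.5546781  -0.25664999  0.03674481] 0.012115761427178844 [-0.98111381  0.92743718  5.30766054] [-5.47317084e-01  4.90478008e-01  1.69121188e+00  3.14692167e-04
  9.59075232e-01 -2.66125902e+00]
```

{"method": "carry_out", "body": {"rows": [[[-1, 0, 0, 1.5, 0], [-1, 0, 0, 3.5, 0], [-1, 0, 0, 4, 0], [-1, 0, 0, 4, 0], [-1, 0.6, 3.77, 1.7, -0.085], [-1, 0.6, 3.77, 1.7, -0.085], [-1, 0.6, 3.77, 1.7, -0.085], [-1, 0.6, 3.77, 1.7, -0.085], [-1, 0.6, 3.77, 1.7, -0.085], [-1, 0.6, 3.77, 1.7, -0.085], [-1, 0.6, 3.77, 1.7, -0.085], [-1, 0.6, 3.77, 1.6, -0.085]]]}}

```text
clock: 13.05
position: [0.6019, 0.0465, 0.3002]
ee_rot: [-0.001, 0.755, 0.656, -0.001]
contact_force: [0.5, -1.1, -4.2]
width: 0.0122
```

{"method": "carry_out", "body": {"rows": [[[-1, 0, 0, 0, 0], [-1, 0, 0, 0, 0], [-1, 0, 0, 0, 0]]]}}

```text
clock: 13.35
position: [0.6017, 0.0442, 0.2993]
ee_rot: [-0.001, 0.754, 0.657, -0.001]
contact_force: [-0.1, -0.1, -4.1]
width: 0.0123
```

```bash
python3 - <<'E'
from h import *
import json
s=telemetry.get_state();print(s['clock'],s['position'],s['width'],s['contact_force'])
d=q(s['ee_rot']).as_matrix()[:,0];print('toolx yaw',np.arctan2(d[1],d[0]))
p=cams.get_image('wrist'); save(p,'w9.png')
json.dump({k:np.array(p[k]).tolist() for k in ['camera_matrix','k1','eye','attitude']},open('w9.json','w'))
a=cv2.imread('pics/w9.png');cv2.imwrite('pics/w9c.png',cv2.resize(a[0:130,240:400],None,fx=4.5,fy=4.5,interpolation=cv2.INTER_CUBIC))
E
```

```text
13.35 [0.60165839 0.04424422 0.29933787] 0.01232670698054699 [-0.08608834 -0.05586062 -4.11641633]
toolx yaw 1.4339056644945893
```

View pics/w9.png

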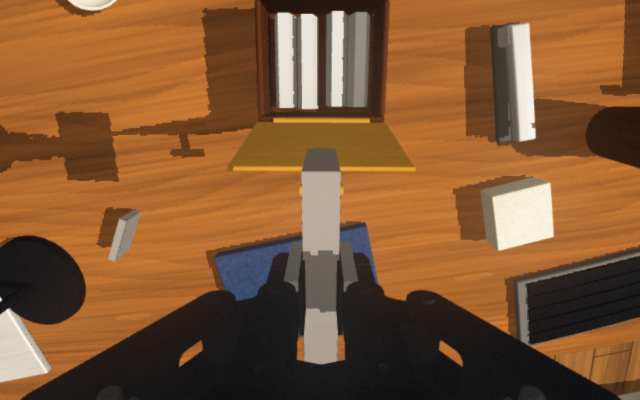

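View pics/w9c.png

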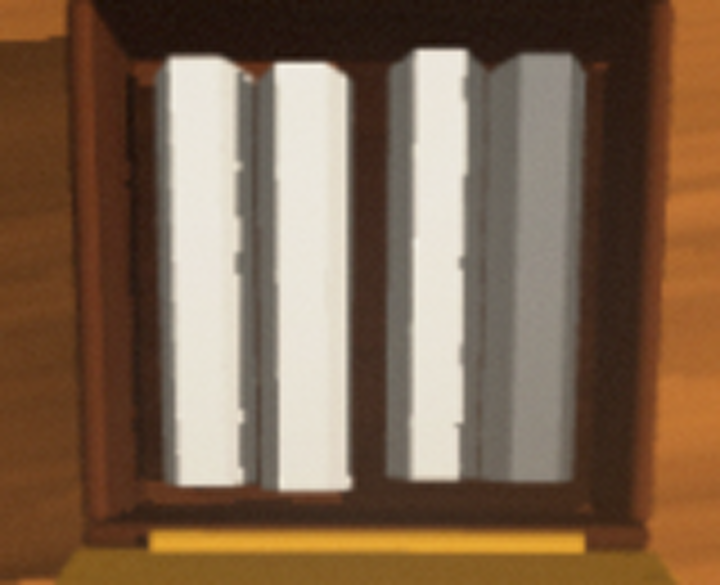

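```bash
python3 - <<'E'
from h import *
import json
p=json.load(open('w9.json'))
f=lambda a:(np.array(a)+.5)/4.5-.5+[240,0]
B=np.array([.4958,.0603]);c,s=np.cos(-.1406),np.sin(-.1406)
def box(P): d=P[:2]-B; return np.round([c*d[0]+s*d[1],-s*d[0]+c*d[1]],4)
for n,a,z in [('b foot R',[352,280],.016),('c foot L',[387,280],.016),('b R front',[352,100],.016),('c L front',[388,100],.016),('b top L',[274,280],.036),('b foot L',[260,280],.016),
 ('a topL',[175,280],.036),('rim L out',[72,200],.072),('rim R out',[665,200],.072),('b back',[313,490],.036),('c back',[437,480],.036),('b front',[300,62],.036),('c front',[440,48],.036)]:
    print(n,box(atz(p,f(a),z)))
t=telemetry.get_state()['position'];print(t,'dxy to centre',(B-t[:2])*100, 'box y of tcp',box(t))
E
```

```text
b foot R [-0.0023 -0.0045]
c foot L [-0.0023  0.0045]
b R front [-0.0455 -0.0046]
c L front [-0.0456  0.0044]
b top L [-0.0005 -0.0235]
b foot L [-0.0023 -0.0282]
a topL [-0.0005 -0.0477]
rim L out [-0.0143 -0.066 ]
rim R out [-0.0148  0.0651]
b back [ 0.0499 -0.0141]
c back [0.0473 0.0171]
b front [-0.0502 -0.0168]
c front [-0.0534  0.0164]
[0.60169872 0.04398408 0.29941673] dxy to centre [-10.58987202   1.6315924 ] box y of tcp [ 0.1071 -0.0013]
```

{"method": "carry_out", "body": {"rows": [[[-1, -2.6, 0.4, 0, -0.003], [-1, -4, 0.61, 0, 0], [-1, -4, 0.61, 0, 0], [-1, 0, 0, -2, 0], [-1, 0, 0, -4, 0], [-1, 0, 0, -4, 0], [-1, 0, 0, -4, 0], [-1, 0, 0, -3, 0], [-1, 0, 0, -1, 0], [-1, 0, 0, 0, 0], [-1, 0, 0, 0, 0]]]}}

```text
clock: 14.5
position: [0.4977, 0.0607, 0.122]
ee_rot: [0.001, 0.755, 0.656, 0.001]
contact_force: [0.9, 0.3, -3.5]
width: 0.012
```

```bash
python3 - <<'E'
from h import *
import json
s=telemetry.get_state();print(s['clock'],s['position'],s['width'],s['contact_force'],s['moment'])
t=s['position']
B=np.array([.4958,.0603]);c,sn=np.cos(-.1406),np.sin(-.1406);d=t[:2]-B;print(c*d[0]+sn*d[1],-sn*d[0]+c*d[1])
d=q(s['ee_rot']).as_matrix()[:,0];print('toolx yaw',np.arctan2(d[1],d[0]))
p=cams.get_image('wrist'); save(p,'w10.png')
p=cams.get_image('scene'); save(p,'s10.png')
a=cv2.imread('pics/s10.png');cv2.imwrite('pics/s10c.png',cv2.resize(a[130:260,270:420],None,fx=4,fy=4,interpolation=cv2.INTER_CUBIC))
E
```

```text
14.5 [0.49771326 0.06072632 0.12200333] 0.012021418455222525 [ 0.94591784  0.28715973 -3.54882859] [ 0.00170776 -0.02757457 -0.05301872]
0.00183463402993759 0.000690236336886702
toolx yaw 1.4302037619533066
```

View pics/w10.png

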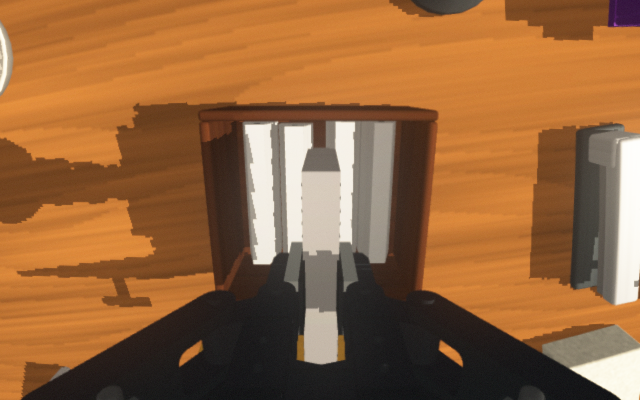

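View pics/s10c.png

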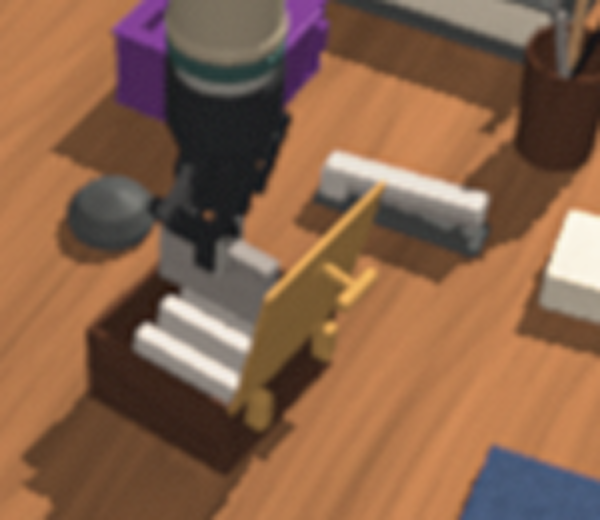

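The ruler (302-340, row 168) sits over the b–c gap (314-327). I shift 1 mm back in x and lower, slowing before contact.

{"method": "carry_out", "body": {"rows": [[[-1, -0.1, 0, -1, 0], [-1, 0, 0, -1.3, 0], [-1, 0, 0, -1.3, 0], [-1, 0, 0, -0.8, 0], [-1, 0, 0, -0.4, 0], [-1, 0, 0, -0.3, 0], [-1, 0, 0, -0.3, 0], [-1, 0, 0, -0.3, 0], [-1, 0, 0, -0.2, 0]]]}}

```text
clock: 15.5
position: [0.4956, 0.0611, 0.0619]
ee_rot: [0.0, 0.755, 0.656, 0.0]
contact_force: [-0.4, -0.2, -2.2]
width: 0.0122
```

```bash
python3 - <<'E'
from h import *
s=telemetry.get_state();print(s['clock'],s['position'],s['width'],s['contact_force'],s['moment'])
p=cams.get_image('wrist'); save(p,'w11.png')
E
```

```text
15.5 [0.49563884 0.06108832 0.06186827] 0.012174526768735237 [-0.3917514  -0.16743638 -2.15129814] [-0.13461583 -0.01718042  0.00087576]
```

View pics/w11.png

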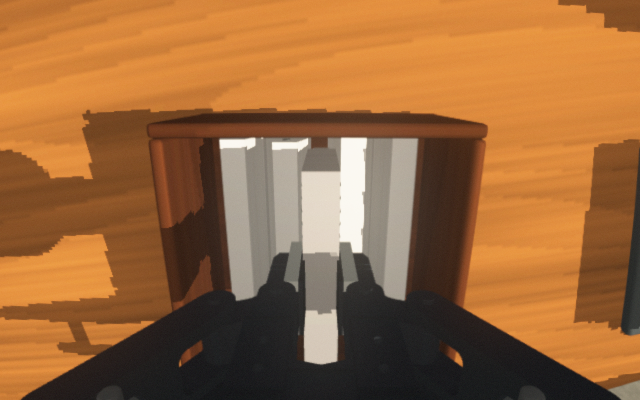

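{"method": "carry_out", "body": {"rows": [[[-1, 0, 0, -0.2, 0], [-1, 0, 0, -0.2, 0], [-1, 0, 0, -0.2, 0], [-1, 0, 0, -0.2, 0], [-1, 0, 0, -0.2, 0], [-1, 0, 0, -0.2, 0], [-1, 0, 0, -0.2, 0], [-1, 0, 0, -0.2, 0], [-1, 0, 0, 0, 0], [-1, 0, 0, 0, 0]]]}}

```text
clock: 16.55
position: [0.4952, 0.0614, 0.0456]
ee_rot: [-0.0, 0.755, 0.656, -0.0]
contact_force: [0.7, 0.8, -4.7]
width: 0.0121
```

```bash
python3 - <<'E'
from h import *
s=telemetry.get_state();print(s['clock'],s['position'],s['width'],s['contact_force'],s['moment'])
p=cams.get_image('wrist'); save(p,'w12.png')
E
```

```text
16.55 [0.49522981 0.06139451 0.0456195 ] 0.01210807292081311 [ 0.66596717  0.77109962 -4.71549808] [-0.01919962  0.00347287 -0.0027521 ]
```

View pics/w12.png

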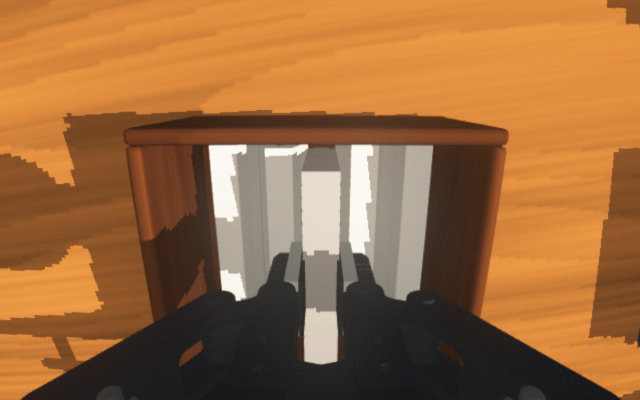

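The cases have slid apart with little force, and the ruler base is about 3 mm above the floor. Final ease down.

{"method": "carry_out", "body": {"rows": [[[-1, 0, 0, -0.1, 0], [-1, 0, 0, -0.1, 0], [-1, 0, 0, -0.05, 0], [-1, 0, 0, -0.05, 0], [-1, 0, 0, 0, 0], [-1, 0, 0, 0, 0]]]}}

```text
clock: 17.2
position: [0.4954, 0.0612, 0.0428]
ee_rot: [-0.0, 0.755, 0.656, -0.0]
contact_force: [0.0, 0.2, -3.7]
width: 0.0124
```

```bash
python3 - <<'E'
from h import *
s=telemetry.get_state();print(s['clock'],s['position'],s['width'],s['contact_force'],s['moment'])
E
```

```text
17.2 [0.49536802 0.06122755 0.04279578] 0.012357108780924815 [ 0.01533756  0.23999735 -3.72246682] [ 0.04315516 -0.00235894 -0.00171419]
```

{"method": "carry_out", "body": {"rows": [[[-1, 0, 0, -0.05, 0], [-1, 0, 0, -0.05, 0], [-1, 0, 0, 0, 0], [-1, 0, 0, 0, 0]]]}}

```text
clock: 17.6
position: [0.4954, 0.0612, 0.0427]
ee_rot: [0.0, 0.755, 0.656, 0.0]
contact_force: [-2.5, -0.1, 5.9]
width: 0.0121
```

```bash
python3 - <<'E'
from h import *
s=telemetry.get_state();print(s['clock'],s['position'],s['width'],s['contact_force'],s['moment'])
E
```

```text
17.6 [0.49544404 0.06123978 0.04270356] 0.012124750434769493 [-2.4522672  -0.13828834  5.87291918] [0.00283071 0.35670091 0.00852345]
```

Floor contact is felt (+5.9 N). Release gently and rise straight up.

{"method": "carry_out", "body": {"rows": [[[-0.4, 0, 0, 0, 0], [-0.4, 0, 0, 0, 0], [-0.4, 0, 0, 0, 0], [-0.4, 0, 0, 0, 0], [-0.4, 0, 0, 0.5, 0], [-0.4, 0, 0, 1.5, 0], [-0.4, 0, 0, 3, 0], [-0.4, 0, 0, 4, 0], [-0.4, -1, 0, 4, 0], [-0.4, -1, 0, 4, 0], [-0.4, -1, 0, 2, 0], [-0.4, 0, 0, 0, 0]]]}}

```text
clock: 18.8
position: [0.4663, 0.0613, 0.2355]
ee_rot: [0.002, 0.755, 0.656, 0.003]
contact_force: [0.4, -0.1, -0.4]
width: 0.0257
```

```bash
python3 - <<'E'
from h import *
import json
s=telemetry.get_state();print(s['clock'],s['position'],s['width'],s['contact_force'],s['moment'])
p=cams.get_image('wrist'); save(p,'w13.png')
p=cams.get_image('wrist'); save(p,'w13.png')
json.dump({k:np.array(p[k]).tolist() for k in ['camera_matrix','k1','eye','attitude']},open('w13.json','w'))
p=cams.get_image('scene'); save(p,'s13.png')
a=cv2.imread('pics/s13.png');cv2.imwrite('pics/s13c.png',cv2.resize(a[130:260,270:420],None,fx=4,fy=4,interpolation=cv2.INTER_CUBIC))
E
```

```text
18.8 [0.46632594 0.06132371 0.23552779] 0.025661773686950655 [ 0.39674779 -0.10622737 -0.42673625] [-0.02081864  0.00984165 -0.01623474]
```

View pics/w13.png

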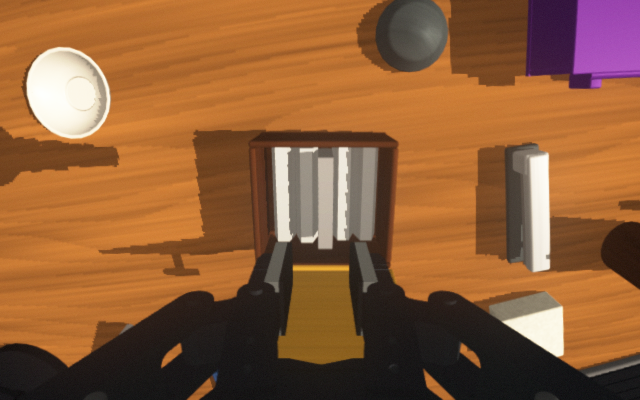

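View pics/s13c.png

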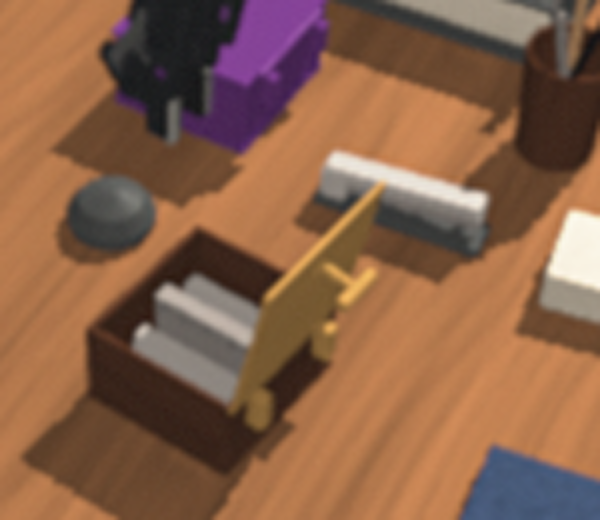

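The ruler stands in the row at (317-333,150-248) and the lid is unchanged. I measure its seat.

```bash
python3 - <<'E'
import cv2
a=cv2.imread('pics/w13.png');cv2.imwrite('pics/w13c.png',cv2.resize(a[125:265,245:405],None,fx=5,fy=4.2*5/4.2,interpolation=cv2.INTER_CUBIC)[:600])
E
```

```text
(no output)
```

View pics/w13c.png

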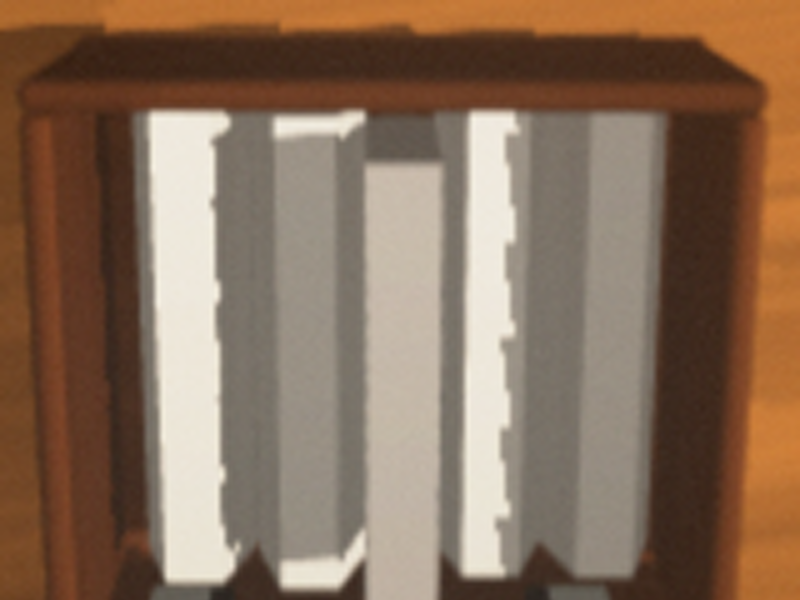

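```bash
python3 - <<'E'
from h import *
import json
p=json.load(open('w13.json'))
f=lambda a:(np.array(a)+.5)/5-.5+[245,125]
B=np.array([.4958,.0603]);c,s=np.cos(-.1406),np.sin(-.1406)
def box(P): d=P[:2]-B; return np.round([c*d[0]+s*d[1],-s*d[0]+c*d[1]],4)
for a in ([365,163],[442,163],[366,560],[439,560]): print('ruler top',box(atz(p,f(a),.064)))
for r in ([276,400],[336,400],[464,400],[515,350]): print('b/c top edges',box(atz(p,f(r),.036)))
for v in (.061,.064,.067,.070):
    L,Rr=box(atz(p,f([365,163]),v)),box(atz(p,f([442,163]),v)); print(v,Rr[1]-L[1])
E
```

```text
ruler top [-0.0461 -0.0055]
ruler top [-0.0461  0.0085]
ruler top [ 0.0315 -0.0054]
ruler top [0.0315 0.0087]
b/c top edges [ 0.008 -0.024]
b/c top edges [ 0.008  -0.0117]
b/c top edges [0.008  0.0145]
b/c top edges [-0.0027  0.0247]
0.061 0.0141
0.064 0.014
0.067 0.0138
0.07 0.013600000000000001
```

```bash
python3 -c "
from h import *
print(telemetry.get_state()['contact_force'],manip.sign_off())"
```

```text
the job is handed in; nothing more can be done
[0.95384918 0.98701292 0.24792923] None
```

I opened the brass lid by its T-pull and released it on its stop. Then I took the larger ruler block and eased it down between cases b and c. The job is handed in at about 19 s of the 58 s allowed; sign-off reports no verdict.

What the last checks showed:
- **Lid:** its edge in the scene image matched the 1.75 rad stop after release, and it looked unchanged in the last picture. The angle itself was not measured.
- **Ruler:** it is about 1.5 mm off the box's middle along the row. Its front end is about 1 mm from where a centred ruler's would be. It shows no visible tilt. I felt floor contact at +5.9 N before letting go.
- **Ruler height:** I did not measure it tightly. The top width in the picture matches a top at about 64 mm, but that only fixes the height to several millimetres.
- **Cases:** all four look upright on the floor, on their own sides.
- **Desk:** in the last pictures the other things look unmoved, and the gripper hung clear at about 0.235 m.

No check failed or disagreed.

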